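# Draw the blue filter plate from the dust filter unit and hold it over the tray

### The arm

A 7-joint arm with a two-finger parallel gripper is mounted at the origin on a cart in front of the work surface, level with it; the furniture and walls round the work are solid. World frame = base frame: x ahead of the robot, y to its left, z up, the work surface at z = 0. Lengths are in mm, angles in rad, forces in N, time in s.
With the tool pointing down it reaches from about 400 to 900 mm from the base axis. Payload 5.6 kg.
Tool frame: the origin (TCP) lies between the finger pads; the fingertips stand 22 mm ahead of it and the grasp point (between the pads) lies 3 mm ahead of it; x points along the fingers, z is the direction in which the jaws open and shut, and the axes are right-handed (so a half turn about x gives the same grasp; the last joint's range is limited). The gripper opens to 92 mm and grips with 3 to 60 N. Pads are 20 mm wide; open, the fingers measure 128 mm over their backs; the gripper's body (75 mm by 189 mm) begins 69 mm behind the grasp point.
Start: joints at [-1.37, 0.468, -0.012, 1.603, 0.006, 1.071, -0.056], TCP at [156.945, 630.774, 236.592] pointing down, gripper open.
Joint ranges: [-2.53, 2.53], [-0.31, 2.02], [-1.57, 1.55], [0.28, 2.44], [-1.29, 4.43], [0.15, 1.84], [-2.92, 2.92]. Speed limits (rad/s): [2.57, 2.57, 3.14, 3.14, 3.14, 3.14, 3.14].

### API

Orientations are given as a unit quaternion [x, y, z, w].
In Python, from bench import env, gripper_to, ik, optics, status gives the robot as it stands. Calls block until the motion is done:
- env.move_to(position, orientation): joint-space move of the TCP to a pose.
- env.line_to(position, speed=150, ori=None, contact_N=None): straight line of the TCP; ori=None keeps the orientation; speed is the mean speed in mm/s. With contact_N (N) it stops when the force on the tool has changed by that much, and returns True; else False.
- env.move_j(angles): joint-space move.
- gripper_to(opening, newtons=None): finger opening in mm; newtons is the grip in N (None keeps the last); returns when the fingers have stopped.
- env.wait(seconds).
- ik(position, orientation): joint angles nearest the present ones, or None.
- optics.get_image(name): name is "scene" or "top" or "wrist"; returns the picture (480x640x3 uint8, red, green, blue); there is no depth.
- optics.camera_params(name): a dict with "fx", "fy", "cx", "cy" (pixels), "world_from_camera" (4x4, takes a point from camera to world coordinates); the wrist camera has in their place "hand_eye" (4x4, takes a point from camera to tool coordinates, whose origin is the TCP and whose axes are the tool frame's). Camera axes: x right, y down, z forward; pixel columns grow to the right and rows downward; lengths in mm; the calibration is good to about 2 mm. A picture is of the moment at which its call begins: read the wrist's pose just before it. camera_params takes no time and is no camera call.
A pose or a line that the arm cannot do raises env.MotionError and nothing moves.
- env.job_done(): hands the job in, once; it reports no verdict.
Readings, each from a call of its own:
- status.read_time_s(): time.
- status.read_joints(): joint angles.
- status.read_joint_vel(): joint speeds.
- status.read_joint_efforts(): joint torques, N m.
- status.read_tool_pos(): TCP position.
- status.read_eef_rot(): TCP orientation.
- status.read_force(): force on the tool from outside, world axes, zero at the start.
- status.read_ft_torque(): the same for the moment, N m.
- status.read_grip_width(): finger opening in mm.
Only numpy, scipy, OpenCV 4.12 (cv2) and the standard library are available. Lean on these libraries where they do the work, as an engineer would, in place of code of your own. Each camera call takes 0.05 s, during which the arm holds its last target. There are 200 camera calls.

### The job

Fold up the stiff cover of the green dust filter unit by its pull bar until it stands straight up and leave it standing so, then draw the blue-topped filter plate up out of its slot, carry it to the brown steel tray and finish while holding it still and upright over the middle of the tray, its lower edge about 10 cm above the tray's floor; do not set it down or let go. Leave the yellow plate seated and do not shift the tray or the other things on the bench.

Things in the scene. Friction and masses are not known exactly. Their poses are not given: they have to be found in the camera images.
- filter_unit: Green dust filter unit, fixed: 145 (x) x 184 (y) x 100 mm high, walls 4 mm, dark hose port sticking out 30 mm at its +y side. Origin: centre of underside, on the bench. x axis from the louvred front (robot side) to the hinge side, z up; yaw up to about 0.25 rad either way.
- deck (a point): Inside the unit: point on the black deck, 40 mm above the bench, midway between the two slots (16 x 68 mm, long side along the unit's y, 34 mm deep, centred 45 mm to +y and -y of it). A filter plate stands in each, 46 mm of it above the deck, top 14 mm below the rim. Free inside: 47 mm from the plates' faces to the front wall, 77 mm to the back wall, 26 mm between the plates.
- cover (a joint): Angle in rad of the green cover flap (145 x 184 x 5 mm, 0.16 kg) hinged at the unit's rear top edge: 0 = shut on the rim, 1.57 = straight up, 2.3 = leaning back at its stop. Starts shut or ajar (up to 0.2). Stiff hinge (0.3 N m friction): the cover stays where it is left; nothing stops it at upright.
- cover_hinge (a point): Middle of the cover's hinge line: 72.5 mm behind the unit's centre (its +x), 100 mm above the bench. The line runs along the unit's y axis.
- cover_bar (a point): Middle of the cover's steel pull bar: round, 10 mm diameter, 88 mm free length along the unit's y, 185 mm from the hinge line (and 3 mm above it when shut), an arm at each end. 35 mm clear gap from the bar to the cover's free edge, and to the unit's front wall when shut. Height over the bench 103 mm shut, 285 mm upright.
- blue_plate_center (a point): Centre (half-way up) of the filter plate with the BLUE top: 12 mm thick (its x) x 64 mm wide (y) x 80 mm tall (z), 0.08 to 0.15 kg, rigid; top 26 mm blue, below it a black frame with white pleats. Stands upright in either slot, axes parallel to the unit's, centre 46 mm above the bench; 2 mm play per side.
- yellow_plate_center (a point): Centre of the other filter plate, same shape and size, top part YELLOW; stands in the other slot and stays there.
- drip_tray: Low dark brown steel tray, 126 (x) x 166 (y) x 28 mm high, loose, to the right of the unit. Origin: centre of its underside; its floor is 2 mm thick.
- screw_tin: Round dark tin with screws, 90 mm across, 29 mm high, loose bystander; origin centre of underside.
- sanding_block: Brown sanding block, 64 x 112 x 36 mm, loose bystander; origin centre of underside.
- pale_offcut: Pale wood offcut, 45 x 130 x 30 mm, loose bystander; origin centre of underside.
There are look-alikes about, which are no part of the job. There is more than one size of the drip_tray; the one meant has the size given above.

How it is judged (in metres and radians):
On the way, in this order (a step that is already met when the one before it is completed fails the run):
1. the cover stands straight up (within 0.2 rad) and at rest (value of joint cover between 1.37 and 1.77 rad and velocity of joint cover between -0.1 and 0.1 rad/s), for 0.3 s.
2. the blue plate is held clear above the unit's rim, the cover still upright (value of joint cover between 1.37 and 1.77 rad and z of blue_plate_center in the frame of filter_unit above 0.142 m and contact force between blue_plate and the fingers above 1 N), for 0.1 s.
At the end, for the whole second after the job is handed in: Fingers hold the blue plate still and upright (within 0.2 rad), centre within 40 mm of the tray's middle seen from above, lower edge 50 to 150 mm above the tray floor, touching neither tray nor unit; cover within 0.2 rad of upright; yellow plate seated (under 10 mm up) (value of joint cover between 1.37 and 1.77 rad and horizontal distance between blue_plate_center and drip_tray below 0.04 m and height (world z) of blue_plate_center between 0.092 and 0.192 m and angle between blue_plate_center's own z axis and vertical below 0.2 rad and linear speed of blue_plate below 0.03 m/s and contact force between blue_plate and the fingers above 1 N and contact force between blue_plate and drip_tray below 0.1 N and contact force between blue_plate and filter_unit below 0.1 N and z of yellow_plate_center in the frame of filter_unit below 0.056 m); the arm keeps its last pose, push and grip.
It fails at once if the yellow plate is pulled out (lifted more than 20 mm) (z of yellow_plate_center in the frame of filter_unit above 0.066 m).
It fails at once if the tray is shifted more than 30 mm (distance of drip_tray from where it was at the start of the episode above 0.03 m).
It fails at once if a bystander (tin, sanding block, pale offcut) is shifted more than 30 mm (distance of any of screw_tin, sanding_block, pale_offcut from where it was at the start of the episode above 0.03 m).
It also fails if it takes over 61 s, if anything falls off the work surface, if the arm or the gripper's body presses on something with over 40 N, if the wrist force passes 120 N, or if a joint passes its speed limit or range.

## Working session

There is one attempt and no reset: what is moved stays moved. The work goes in short steps, each a Python script; the robot and the scene stay as the last script left them, time stands still between calls to the robot, and variables do not carry over. Pictures are saved under pics/ and viewed, about 8 in all and at most 12, crops included, and the job is handed in when it is done.

```bash
ls; mkdir -p pics; python3 - <<'E'
from bench import env, optics, status
import cv2,numpy as np
np.set_printoptions(precision=4,suppress=True)
for n in ("scene","top"):
    im=optics.get_image(n); cv2.imwrite(f"pics/{n}0.png",im[:,:,::-1])
    print(n,optics.camera_params(n))
print(optics.camera_params("wrist")); print(status.read_eef_rot(),status.read_time_s())
E
```

```text
pics
scene {'fx': 607.4821863914198, 'fy': 607.4821863914198, 'cx': 327.60698292277436, 'cy': 232.67497488408873, 'world_from_camera': array([[   0.7839,   -0.4783,    0.396 ,  -36.2113],
       [  -0.6209,   -0.5925,    0.5133, -709.6912],
       [  -0.0109,   -0.6482,   -0.7614, 1194.7673],
       [   0.    ,    0.    ,    0.    ,    1.    ]])}
top {'fx': 541.6455902796514, 'fy': 541.6455902796514, 'cx': 321.1614565742833, 'cy': 252.57837368694766, 'world_from_camera': array([[   0.0068,   -0.9972,    0.074 ,  427.6127],
       [  -1.    ,   -0.0068,   -0.0001,   34.7982],
       [   0.0006,   -0.074 ,   -0.9973, 1649.5729],
       [   0.    ,    0.    ,    0.    ,    1.    ]])}
{'fx': 371.05340317511906, 'fy': 371.05340317511906, 'cx': 327.51569727237745, 'cy': 243.67852300938634, 'hand_eye': array([[  -0.0006,   -0.2451,    0.9695, -147.7596],
       [  -0.0004,   -0.9695,   -0.2451,   68.8655],
       [   1.    ,   -0.0005,    0.0004,    0.7211],
       [   0.    ,    0.    ,    0.    ,    1.    ]])}
[-0.4358  0.5575  0.4351  0.5567] 0.1
```

View pics/scene0.png

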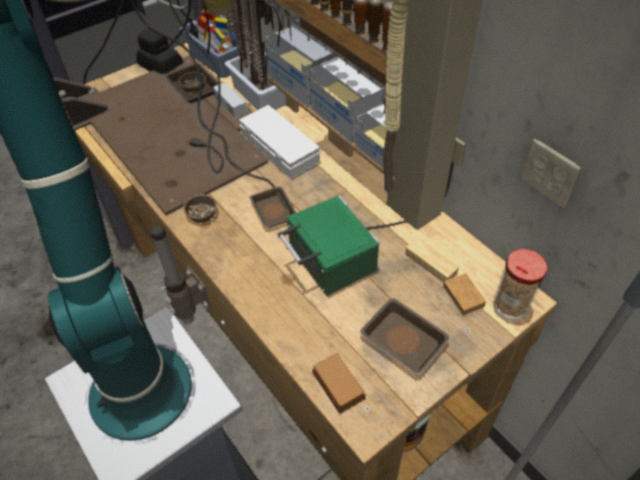

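View pics/top0.png

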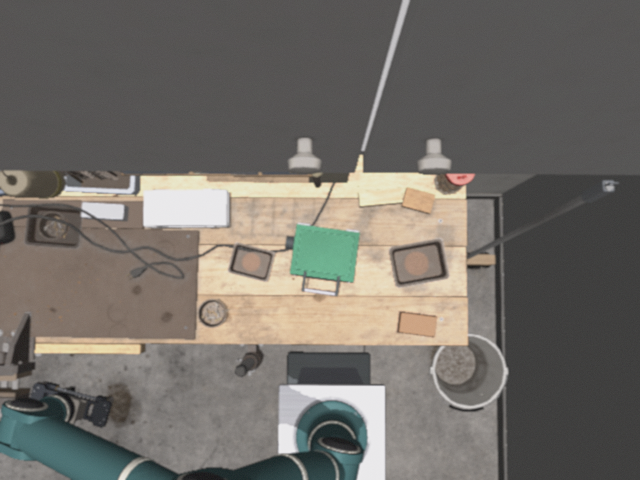

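Scene: the green unit is at top-px (325,253), with its bar at (321,290). Tray candidates are right (418,263), which is large; left (251,262), which is small; and far left (52,228), which is on the mat. By size and side, the right one is meant. Next I'll measure and check a close crop.

```bash
cat > h.py <<'E'
import numpy as np, cv2
from scipy.spatial.transform import Rotation as R
from bench import env, gripper_to, ik, optics, status
np.set_printoptions(precision=3,suppress=True)
def ray(P,T,uv):
    d=T[:3,:3]@np.array([(uv[0]-P['cx'])/P['fx'],(uv[1]-P['cy'])/P['fy'],1]); return T[:3,3],d
def on_z(P,T,uv,z):
    o,d=ray(P,T,uv); return o+d*(z-o[2])/d[2]
def proj(P,T,p):
    q=np.linalg.inv(T)@np.append(p,1); return np.array([P['cx']+P['fx']*q[0]/q[2],P['cy']+P['fy']*q[1]/q[2]])
def quat(a,zax):
    """tool x along a, tool z along zax"""
    a=np.array(a,float);a/=np.linalg.norm(a); z=np.array(zax,float); z-=a*(a@z); z/=np.linalg.norm(z)
    return R.from_matrix(np.c_[a,np.cross(z,a),z]).as_quat()
def wrist(name=None):
    p=np.array(status.read_tool_pos()); q=status.read_eef_rot()
    im=optics.get_image("wrist"); P=optics.camera_params("wrist")
    T=np.eye(4);T[:3,:3]=R.from_quat(q).as_matrix();T[:3,3]=p
    if name: cv2.imwrite(f"pics/{name}.png",im[:,:,::-1])
    return im,P,T@P['hand_eye']
E
python3 - <<'E'
from h import *
P=optics.camera_params("top");T=P['world_from_camera']
im=cv2.imread("pics/top0.png")
hsv=cv2.cvtColor(im,cv2.COLOR_BGR2HSV)
m=cv2.inRange(hsv,(60,90,40),(85,255,255)); m[:,:270]=0;m[:,380:]=0
c=max(cv2.findContours(m,0,2)[0],key=cv2.contourArea)
b=cv2.boxPoints(cv2.minAreaRect(c)); print(b)
for p in b: print(p,on_z(P,T,p,105)[:2])
c=np.array([on_z(P,T,p,105)[:2] for p in b]).mean(0); print("cen",c)
print("bar",on_z(P,T,(321,290),103),"tray",on_z(P,T,(418,263),14),"small",on_z(P,T,(251,262),14))
for p in [(392,250),(440,241),(446,276),(399,286)]: print(on_z(P,T,p,28)[:2])
s=optics.camera_params("scene");im2=cv2.imread("pics/scene0.png")
a=cv2.resize(im[205:335,190:470],None,fx=2.8,fy=2.8,interpolation=3)
d=cv2.resize(im2[170:320,250:410],None,fx=1.5*1,fy=1.5,interpolation=3)
d=cv2.resize(im2[180:305,270:395],None,fx=1.88,fy=1.88,interpolation=3)
o=np.zeros((a.shape[0]+d.shape[0],800,3),np.uint8);o[:a.shape[0],:a.shape[1]]=a;o[a.shape[0]:,:d.shape[1]]=d
cv2.imwrite("pics/crop1.png",o);print(o.shape)
E
```

```text
[[290.308 273.538]
 [296.385 224.923]
 [357.923 232.615]
 [351.846 281.231]]
[290.308 273.538] [481.713 122.246]
[296.385 224.923] [621.347 106.338]
[357.923 232.615] [600.355 -70.335]
[351.846 281.231] [460.998 -53.27 ]
cen [541.104  26.245]
bar [435.494  34.419 103.   ] tray [ 519.388 -258.363   14.   ] small [518.977 246.634  14.   ]
[ 557.168 -178.014]
[ 585.303 -322.445]
[ 480.213 -339.408]
[ 449.383 -198.622]
(599, 800, 3)
```

View pics/crop1.png

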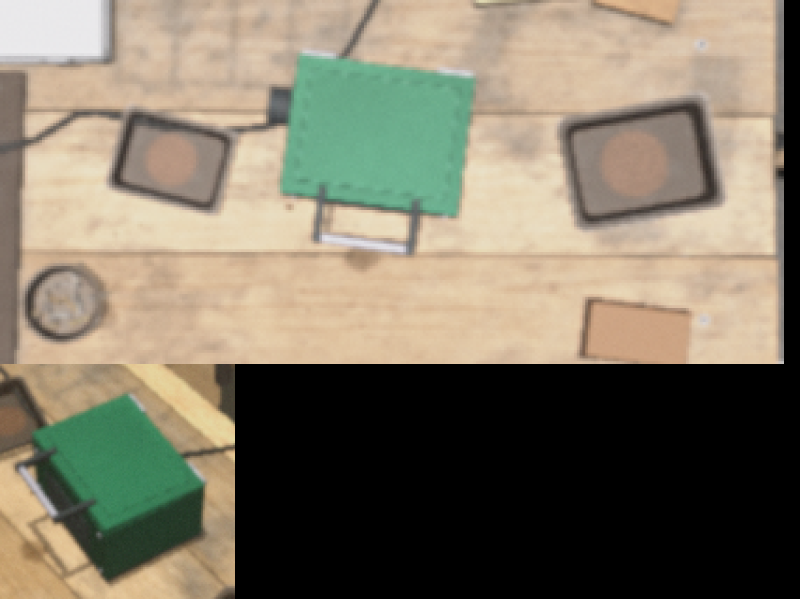

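The crop confirms it: the right tray (crop px 640,160; ~160×115 mm) is the big one and the left one is smaller. The cover looks nearly shut, with its bar at crop px (365,245). I'll go above the bar and look with the wrist camera.

```bash
cat >> h.py <<'E'
C=np.array([541.1,26.2]);YAW=-0.117
def U(x,y,z): 
    c,s=np.cos(YAW),np.sin(YAW); return np.array([C[0]+c*x-s*y,C[1]+s*x+c*y,z])
def ex(sg=1): return sg*np.array([np.cos(YAW),np.sin(YAW),0])
E
python3 - <<'E'
from h import *
p=U(-112.5,0,290)
print(R.from_quat(status.read_eef_rot()).as_matrix())
best=None
for sg in(1,-1):
    q=quat([0,0,-1],ex(sg)); 
    for t in (p,U(-112.5,0,103),U(72.5,0,290),np.array([519,-258,180])): print(sg,ik(t,q))
j=ik(p,quat([0,0,-1],ex(1))); j2=ik(p,quat([0,0,-1],ex(-1)))
sg=1 if j is not None and (j2 is None or abs(j[6])<abs(j2[6])) else -1
print(sg)
env.move_to(p,quat([0,0,-1],ex(sg)))
wrist("w1");print(status.read_tool_pos(),status.read_eef_rot(),status.read_time_s())
E
```

```text
[[-0.    -0.97   0.241]
 [-0.002  0.241  0.97 ]
 [-1.    -0.    -0.002]]
1 [-0.842 -0.004  0.687  2.079  0.003  1.065 -0.274]
1 [-0.635  0.345  0.545  2.251 -0.308  0.615  0.021]
1 [-0.603  0.405  0.694  1.675 -0.278  1.162  0.046]
1 [-0.197  0.506  0.795  1.87  -0.44   0.95   0.682]
-1 [-0.556  0.012  0.395  2.065 -0.005  1.065  2.866]
-1 [-0.25   0.316  0.093  2.228 -0.051  0.6    2.905]
-1 [ 0.743  0.753 -1.321  1.586  0.739  1.389  2.37 ]
-1 [-0.479  0.831  1.346  1.883 -0.884  1.198 -2.076]
1
[429.489  40.219 289.909] [ 0.04   0.706 -0.041  0.706] 2.475
```

View pics/w1.png

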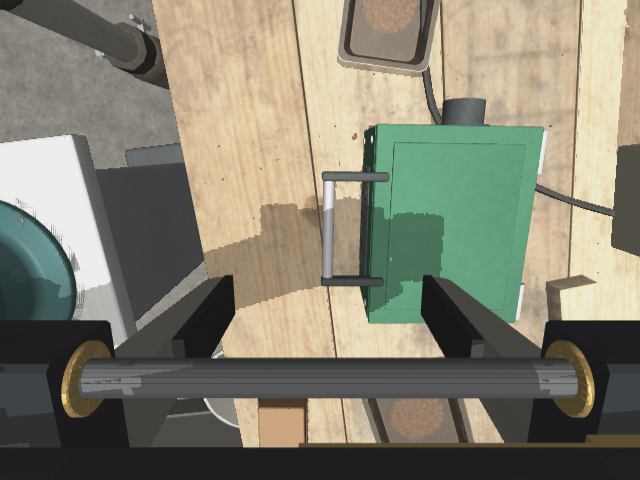

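The wrist view shows the bar from (329,178) to (326,283), the cover's hinge corners at about (543,127) and (518,322), and the front edge at x≈370. I'll fit unit pose and cover angle to these, without another picture.

```bash
python3 - <<'E'
from h import *
from scipy.optimize import least_squares
_,P,T=wrist()
Pt=optics.camera_params("top");Tt=Pt['world_from_camera']
def pts(v):
    x,y,a,th=v; c,s=np.cos(a),np.sin(a)
    def W(r,h,yy): # r distance toward front from hinge, h normal
        ux=72.5-r*np.cos(th)+h*np.sin(th); z=100+r*np.sin(th)+h*np.cos(th)
        return np.array([x+c*ux-s*yy,y+s*ux+c*yy,z])
    return [W(185,3,44),W(185,3,-44),W(0,5,92),W(0,5,-92)]
W_=[(329,181),(326.5,279),(544,127),(518,322)]
t_=[(304.5,288.5),(338,292.5),(297,224),(359,231.5)]
# top-cam measured from crop: bar ends (318,239),(412,251); hinge corners (299,53),(475,72)
t_=[(190+u/2.8,205+v/2.8) for u,v in[(321,240),(410,250),(299,54),(475,73)]]
def res(v):
    p=pts(v); return np.concatenate([proj(P,T,a)-b for a,b in zip(p,W_)]+[(proj(Pt,Tt,a)-b) for a,b in zip(p,t_)])
s=least_squares(res,[541,26,-.117,.1]); print(s.x); print(s.fun.reshape(-1,2)); print(pts(s.x))
s2=least_squares(lambda v:res(v)[:8],s.x); print(s2.x,s2.fun)
E
```

```text
[540.915  24.901  -0.119   0.052]
[[-0.695  1.478]
 [ 1.398 -0.486]
 [ 0.454 -1.088]
 [-1.206  1.039]
 [-0.423 -0.617]
 [-1.362 -0.271]
 [-0.828 -0.318]
 [-0.057  0.91 ]]
[array([434.849,  81.92 , 112.608]), array([424.383,  -5.455, 112.608]), array([624.1  , 107.594, 104.993]), array([602.216, -75.1  , 104.993])]
[540.806  25.294  -0.122   0.064] [-0.526  0.901  1.29  -0.354  0.67  -1.302 -1.54   0.87 ]
```

```bash
sed -i 's/^C=.*/C=np.array([540.9,25.0]);YAW=-0.12/' h.py; cat >> h.py <<'E'
def bar(th,r=185,h=3,y=0):
    return U(72.5-r*np.cos(th)+h*np.sin(th),y,100+r*np.sin(th)+h*np.cos(th))
E
python3 - <<'E'
from h import *
q=quat([0,0,-1],ex())
gripper_to(24,15)
b=bar(.055)
env.move_to(b+[0,0,90],q)
hit=env.line_to(b+[0,0,3],speed=80,contact_N=6)
print("hit",hit,status.read_tool_pos(),status.read_force(),b)
if not hit:
    gripper_to(0,15); print(status.read_grip_width(),status.read_force())
print(status.read_time_s())
E
```

```text
hit False [430.015  38.432 116.536] [-0.739 -0.599  0.107] [429.65   38.414 113.165]
8.849943824095345 [-1.296 -0.053  0.129]
5.6583
```

```bash
python3 - <<'E'
from h import *
t0=.055;off=np.array([0,0,3.])
for i,th in enumerate(np.linspace(t0,1.68,13)[1:]):
    env.line_to(bar(th)+off,speed=110)
    if i in(0,5,11): print(round(th,2),status.read_force(),status.read_grip_width(),status.read_tool_pos()-bar(th)-off)
env.wait(.4); print(status.read_time_s())
im=optics.get_image("scene");cv2.imwrite("pics/s2.png",cv2.resize(im[60:340,200:480,::-1],None,fx=2,fy=2))
E
```

```text
0.19 [-3.601  0.367  1.052] 9.282548279458737 [-0.684  0.168 -0.133]
0.87 [-23.495   1.493  26.896] 9.597672840327494 [-4.894  0.399  0.592]
1.68 [ 1.632 -3.283  4.936] 9.420583452737779 [ 1.123 -1.165  0.464]
10.5583
```

View pics/s2.png

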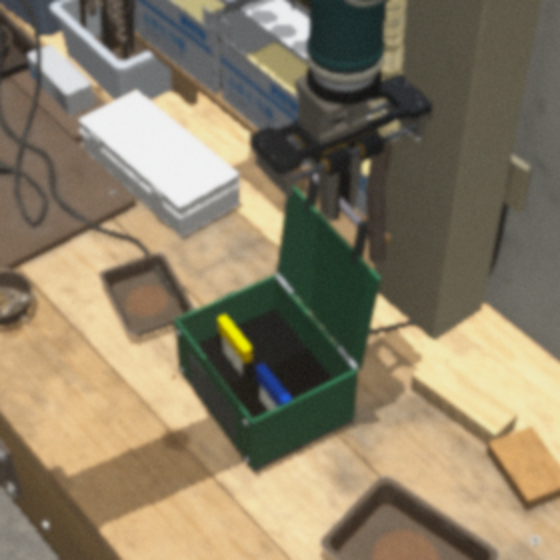

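The cover is up, and the blue plate is in the unit's −y slot (crop px 272,385) with yellow at (235,338). I'll release, retreat and look from close by.

```bash
python3 - <<'E'
from h import *
q=quat([0,0,-1],ex())
gripper_to(40); p=np.array(status.read_tool_pos())
env.line_to(p+[0,0,70],speed=150)
env.move_to(U(-40,-80,330),q); gripper_to(60)
env.wait(.2)
wrist("w2");print(status.read_tool_pos(),status.read_force(),status.read_time_s())
E
```

```text
[491.611 -49.676 330.008] [ 0.24  -0.023  0.396] 13.2583
```

View pics/w2.png

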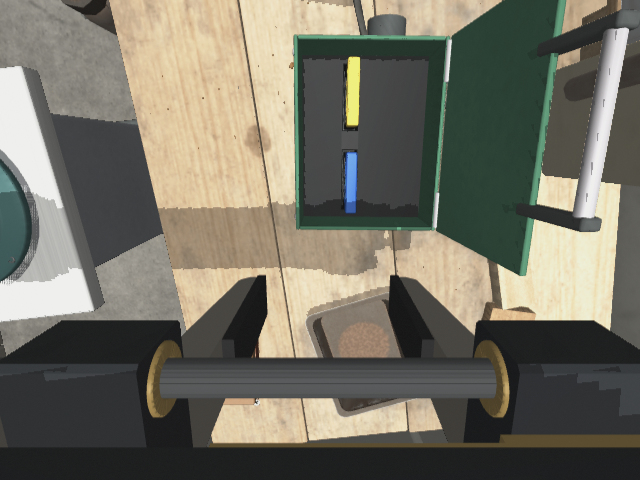

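```bash
python3 - <<'E'
from h import *
from scipy.optimize import least_squares
im,P,T=wrist()
# rim corners z=100
px=[(296,36),(449,37),(298,229),(434,229)]
loc=[(-72.5,92),(72.5,92),(-72.5,-92),(72.5,-92)]
def W(v,x,y,z):
    c,s=np.cos(v[2]),np.sin(v[2]);return np.array([v[0]+c*x-s*y,v[1]+s*x+c*y,z])
f=lambda v:np.concatenate([proj(P,T,W(v,*l,100))-p for l,p in zip(loc,px)])
s=least_squares(f,[540.9,25,-.12]);print(s.x,s.fun)
fb=lambda t:proj(P,T,bar(t[0]))-np.array([602,123])
b=least_squares(fb,[1.6]);print("cover",b.x,b.fun)
hsv=cv2.cvtColor(im,cv2.COLOR_RGB2HSV)
for n,lo,hi in(("blue",(100,120,150),(125,255,255)),("yel",(24,120,160),(34,255,255))):
    m=cv2.inRange(hsv,lo,hi);m[:30]=0;m[230:]=0
    c=max(cv2.findContours(m,0,2)[0],key=cv2.contourArea);r=cv2.minAreaRect(c);x,y,w,h=cv2.boundingRect(c)
    w0=on_z(P,T,r[0],86);d=w0[:2]-C;c_,s_=np.cos(YAW),np.sin(YAW)
    print(n,r,(x,y,w,h),w0,"unit",c_*d[0]+s_*d[1],-s_*d[0]+c_*d[1])
c=on_z(P,T,(362,347),2);print("tray",c)
print([on_z(P,T,p,28)[:2] for p in[(308,316),(375,290)]])
E
```

```text
[541.522  24.684  -0.127] [-2.407 -1.334  2.219 -1.265 -1.528  1.47   1.744  2.29 ]
cover [1.689] [-0.04   4.941]
blue ((350.5, 181.5), (59.0, 11.0), 90.0) (345, 152, 12, 60) [519.824 -15.271  86.   ] unit -16.10395176048785 -42.50430636382418
yel ((352.5, 90.5), (67.0, 13.0), 90.0) (346, 57, 14, 68) [531.122  72.813  86.   ] unit -15.431256602994484 46.2988267771223
tray [ 515.873 -256.261    2.   ]
[array([ 448.928, -187.666]), array([ 539.618, -161.993])]
```

Fit results agree: cover about 1.69 rad, blue plate at unit (−16,−44) → world (520,−16). The gripper body (±94 mm) would just meet the cover, so I'll grasp with an 0.08 rad tilt toward the robot.

```bash
python3 - <<'E'
from h import *
a=.08; tx=np.sin(a)*ex()+np.array([0,0,-np.cos(a)])
q=quat(tx,ex())
G=U(-15.8,-44,76)-3*tx
gripper_to(50,25)
env.move_to(G+[0,0,230],q)
env.line_to(G+[0,0,40],speed=150,contact_N=6)
hit=env.line_to(G,speed=70,contact_N=5)
print("hit",hit,status.read_tool_pos()-G,status.read_force())
if not hit:
    gripper_to(0,25);print(status.read_grip_width(),status.read_force())
    h=env.line_to(G+[0,0,12],speed=40,contact_N=20);env.wait(.1)
    print(h,status.read_grip_width(),status.read_force(),status.read_tool_pos()-G)
im=optics.get_image("scene");cv2.imwrite("pics/s3.png",cv2.resize(im[60:340,200:480,::-1],None,fx=2,fy=2))
print(status.read_time_s())
E
```

```text
hit False [ 0.058 -0.299 -0.117] [-0.536 -0.073  0.723]
12.278961636812934 [-5.425 -0.513  7.252]
False 12.141765220085198 [-7.032  0.571  3.832] [-1.821  0.23  11.934]
17.5
```

View pics/s3.png

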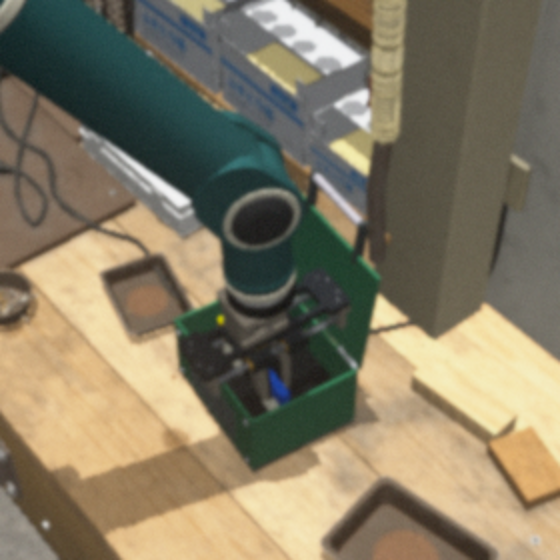

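Plate gripped (12.1 mm), cover still up. There is 7 N toward −x (slot side or cover), so I'll ease 2 mm that way while lifting.

```bash
python3 - <<'E'
from h import *
a=.08; tx=np.sin(a)*ex()+np.array([0,0,-np.cos(a)])
G=U(-15.8,-44,76)-3*tx
for dz in(24,38,60,140):
    s=-2 if dz<50 else -8
    h=env.line_to(G+s*ex()+[0,0,dz],speed=60 if dz<50 else 120,contact_N=20)
    print(dz,h,status.read_grip_width(),status.read_force())
    if h: break
else:
    env.wait(.2)
im=optics.get_image("scene");a=cv2.resize(im[60:340,200:480,::-1],None,fx=1.4,fy=1.4)
w,_,_=wrist();b=cv2.resize(w[:,:,::-1],(400,300));o=np.zeros((400,800,3),np.uint8);o[:392,:392]=a;o[:300,400:]=b
cv2.imwrite("pics/s4.png",o)
print(status.read_time_s())
E
```

```text
24 False 12.021153819945143 [-5.069  0.686  1.991]
38 False 11.551018978059977 [ 0.184  0.347 -0.866]
60 False 11.459031519365858 [-0.154  1.032 -1.518]
140 False 11.792258699013038 [ 0.444 -0.307 -1.029]
19.6917
```

View pics/s4.png

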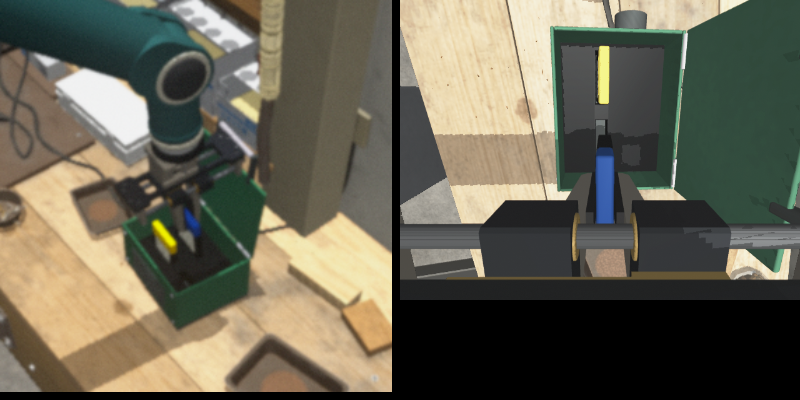

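The plate is clear (lower edge about 146 mm up), the cover is upright and yellow is seated. Carrying to the tray.

```bash
python3 - <<'E'
from h import *
p=np.array(status.read_tool_pos())
t=np.array([518,-257,0.])
env.line_to([t[0]-10,t[1],p[2]],speed=150)
q=quat([0,0,-1],ex())
env.line_to(t+[0,0,175],speed=60,ori=q)
env.wait(.6)
print(status.read_tool_pos(),status.read_grip_width(),status.read_force(),status.read_time_s())
s=optics.get_image("scene")[:,:,::-1];tp=optics.get_image("top")[:,:,::-1]
o=np.zeros((560,800,3),np.uint8)
o[:390,:455]=cv2.resize(s[120:420,200:550],(455,390));o[:300,460:800]=cv2.resize(tp[190:340,280:450],(340,300))
cv2.imwrite("pics/s5.png",o)
E
```

```text
[ 517.996 -256.993  175.021] 11.914779454460977 [ 0.648 -0.209 -0.62 ] 22.9417
```

View pics/s5.png

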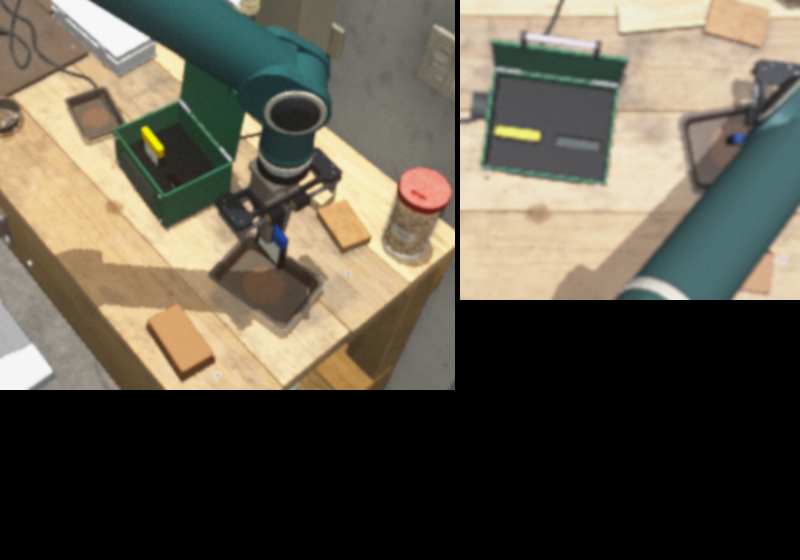

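Held above the tray, tray and bystanders in place, cover upright. One closer check of the plate's tilt.

```bash
python3 - <<'E'
from h import *
s=optics.get_image("scene")[:,:,::-1].copy();P=optics.camera_params("scene");T=P['world_from_camera']
w,_,_=wrist()
c=np.array([518,-257,142.]);y=np.array([-np.sin(YAW),np.cos(YAW),0])
big=cv2.resize(s[270:360,360:460],None,fx=4.4,fy=4.4,interpolation=3)
o=np.zeros((480,800,3),np.uint8);o[:396,:440]=big
ov=big.copy()
for sx in(-6,6):
    k=[(proj(P,T,c+sx*ex()+a*32*y+b*40*np.array([0,0,1]))-[360,270]+.5)*4.4 for a,b in[(1,1),(1,-1),(-1,-1),(-1,1)]]
    cv2.polylines(o[:396,:440],[np.int32(k)],True,(0,0,255),1)
o[:360,445:800]=cv2.resize(w[:,:,::-1][100:460,150:505],(355,360))
cv2.imwrite("pics/s6.png",o)
E
```

```text
(no output)
```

View pics/s6.png

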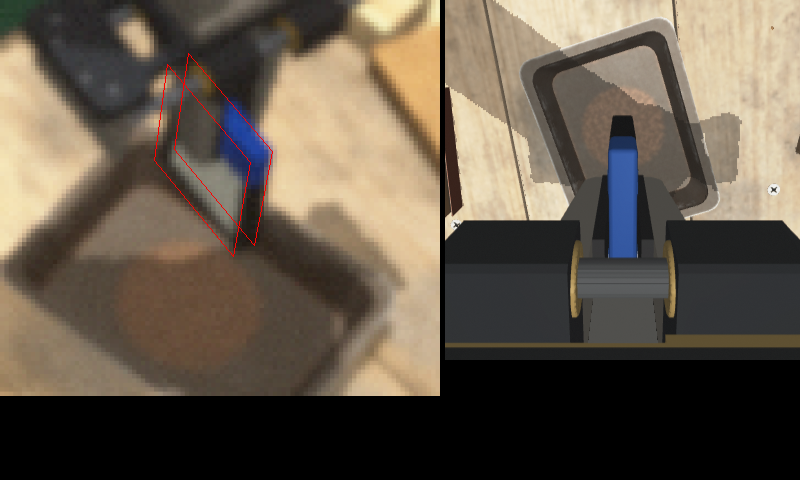

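The overlay of an upright plate model matches the picture, so I'm handing in.

```bash
python3 - <<'E'
from h import *
print(status.read_grip_width(),status.read_time_s())
env.job_done()
E
```

```text
11.782962244369834 23.1417
the job is handed in; nothing more can be done
```

I finished the task and handed it in at 23.1 s; no verdict was reported. I swung the cover up by its bar to about 1.69 rad and it stayed there. Then I drew the blue plate out and am holding it over the middle of the right-hand (large) tray.

**Last checks:**
- **Grip:** the fingers read 11.8 mm on the 12 mm plate.
- **Plate pose:** by my positions its centre is about 142 mm up, so its lower edge is about 100 mm above the tray floor. An overlay of an upright plate on the scene picture matched, so I see no noticeable tilt.
- **Tray position:** my two measurements of the tray's middle agree within about 4 mm, against the 40 mm allowed.
- **Rest of the bench:** in the last pictures the yellow plate is seated, the cover is upright and the tray shows no shift. The sanding block and pale offcut also look unmoved. The screw tin was only partly in view, and the arm never went near it.

**What disagreed:**
- **Opening the cover:** the wrist force rose to about 35 N midway, from a small error in my arc, and was gone by the end.
- **Drawing the plate:** there was about 7 N of sideways force from the slot or the cover. It disappeared after I eased 2 mm toward the robot.
- **Cover angle fit:** one pixel coordinate was off by about 5, but along the bar's length, so it does not affect the angle.

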